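Pin the handle to the thread caddy and lift it level

ROBOT

A 7-joint arm with a two-finger parallel gripper is mounted at the origin on a cart in front of the work surface, level with it; the furniture and walls round the work are solid. World frame = base frame: x ahead of the robot, y to its left, z up, the work surface at z = 0. Lengths are in m, angles in rad, forces in N, time in s.
With the tool pointing down it reaches from about 0.4 to 0.85 m from the base axis. Payload 10.4 kg.
Tool frame: the origin (TCP) lies midway between the tips of the shut fingers; the grasp point (between the pads) lies 19 mm behind it; z points along the fingers, y is the line along which they close (so a half turn about z gives the same grasp; the last joint's range is limited). The gripper opens to 87 mm and grips with 3 to 60 N. Pads are 19 mm wide; open, the fingers measure 117 mm over their backs; the gripper's body (75 mm by 190 mm) begins 51 mm behind the grasp point.
Start: joints at [-1.237, 0.332, -0.065, 1.46, 0.022, 1.35, -0.088], TCP at [0.218, 0.586, 0.223] pointing down, gripper open.
Joint ranges: [-2.6, 2.6], [-0.5, 2.12], [-1.47, 1.34], [0.16, 2.42], [-1.27, 4.41], [0.06, 2.06], [-2.6, 2.6]. Speed limits (rad/s): [2.22, 2.22, 2.79, 2.79, 3.14, 3.14, 3.14].

INTERFACE

Orientations are given as a rotation vector (axis times angle).
In Python, from rig import * gives the robot as it stands. Calls block until the motion is done:
- move_to(position, orientation): joint-space move of the TCP to a pose.
- servo_line(position, frame=None, velocity=0.15, force_limit=None): straight line of the TCP; frame=None keeps the orientation; velocity is the mean speed in m/s. With force_limit (N) it stops when the force on the tool has changed by that much, and returns True; else False.
- set_joints(angles): joint-space move.
- move_gripper(opening, f_grip=None): finger opening in m; f_grip is the grip in N (None keeps the last); returns when the fingers have stopped.
- dwell(seconds).
- solve_ik(position, orientation): joint angles nearest the present ones, or None.
- state(): the state.
- get_image(name): name is "scene" or "top" or "wrist"; returns a dict with "color" (384x512x3 uint8, red, green, blue), "fx", "fy", "cx", "cy" (pixels), "k1" (the pictures are not rectified: a ray, as slopes to the right and down, at radius r is drawn at 1 + k1 r^2 times it, then the intrinsics apply), "world_to_cam" (4x4, takes a point from world to camera coordinates); the wrist camera has in their place "T_tool_cam" (4x4, takes a point from camera to tool coordinates, whose origin is the TCP and whose axes are the flange's). Camera axes: x right, y down, z forward; pixel columns grow to the right and rows downward; lengths in m; the calibration is good to about 2 mm. A picture is of the moment at which its call begins: read the wrist's pose just before it. There is no depth.
A pose or a line that the arm cannot do raises Unreachable and nothing moves.
- sign_off(): hands the job in; it is judged then, once.
Trained networks look in a picture, given as the dict that the camera call returned (one of the last four; its "shot" number tells which), for a name from the list of things; names that differ only in an ending like _2 or _b are one class to them, and where a whole thing is asked for, a point or a joint stands for the part that bears it (a point fixed in the world has none). Each returns a list of dicts, best first, with "conf" (0 to 1); they miss things now and then, are a little off and sometimes report something else, mostly with a low value. They report only what shows in the picture. A call takes as long as a camera call. They do not tell look-alikes from the thing itself.
- search_frame(picture, name): "bbox" ([left, top, right, bottom] in pixels, round what is visible of it).
The state is a dict: "time_s": time; "q": joint angles; "joint_velocities": joint speeds; "joint_torque": joint torques, N m; "tool_pos": TCP position; "orientation": TCP orientation; "force": force on the tool from outside, world axes, zero at the start; "ft_torque": the same for the moment, N m; "width": finger opening in m; "gripper_force": force on a finger pad.
Only numpy, scipy, OpenCV 4.12 (cv2) and the standard library are available. Lean on these libraries where they do the work, as an engineer would, in place of code of your own. Each camera call takes 0.05 s, during which the arm holds its last target. There are 200 camera calls.

TASK

Take the red-gripped headed pin out of its blue cradle and push it through the aligned holes of the caddy's steel fork and the handle's lug until its head sits against the fork, with the caddy still on its grey stand. Then take the orange crossbar of the handle and lift the caddy by that alone about 10 cm straight up off its stand, level and with both thread spools upright in their wells. Finish while still holding it there in the air, steady; leave the other things on the table where they are.

Things in the scene. Friction and masses are not known exactly. Their poses are not given: they have to be found in the camera images.
- stand: grey board 210 x 90 mm, fixed to the table, top at 12 mm height, with black corner lips 6 mm higher that locate the caddy. Origin: centre of the underside; x along its length, z up. Its place and yaw vary (length roughly along world y, within 0.4 rad).
- caddy: loose pale wooden board 192 x 76 x 8 mm, 0.35 to 0.55 kg, lying on the stand, parallel to it. Origin: centre of its underside; x along its length, z up. Plywood wells (48 x 48 mm, rims 26 mm high) at x = +-68 mm hold a thread spool each, spool tops at z = 53 mm. In the middle a dark steel post (36 x 44 mm, top at z = 60 mm) carries an upright fork.
- fork_eye (a point): centre of the fork, on the axis of its holes, 82 mm above the caddy's underside, over its origin; axes as the caddy's. The fork's two cheeks are 6 mm thick, 40 mm wide along y, outer faces at x = +-11.8 mm, inner faces 11.6 mm apart, tops 22 mm above this point. Each has a 10.5 mm round hole, axis along x. The pin may enter from either end.
- handle: lifting handle, 0.1 kg, standing loose with its lug in the fork; only the pin ties it to the caddy. Origin: centre of the lug's foot, on the post 60 mm above the caddy's underside; z up, x, y as the caddy's. Aluminium lug 10 mm thick along x, 30 mm wide along y, 10.5 mm hole 22 mm above the foot, in line with the fork's. Pinned, it has about 3 mm of vertical play.
- handle_bar (a point): centre of the orange crossbar at the handle's top, 62 mm above the foot: 70 mm long along y, 14 mm thick along x, 16 mm high, free all round; its centre is 18 mm above the tops of the fork's cheeks. Axes as the handle's.
- cradle: blue pin cradle, fixed, base 60 x 46 mm, two notched uprights (48 mm high at the prongs) 36 mm apart in which the pin's shank lies; the pin lifts straight up and out (12 mm or more). Origin: centre of the underside; x along the pin, whose axis lies 40 mm above the table. Place and yaw vary.
- pin: headed pin, 40 g, lying level in the cradle, within 0.4 rad of world +y, tip to the robot's left. Origin: on its axis at the head's inner face; x towards the tip. Shank 8 mm diameter, 42 mm long, last 6 mm tapered; head 18 mm diameter, 4 mm thick (x = -4 to 0); red grip 13 mm diameter, x = -40 to -4 mm, free outside the cradle, gripped across from above.
- pin_mid (a point): point on the pin's axis 11.8 mm from the head's inner face towards the tip; coincides with point fork_eye when the pin is seated. Axes as the pin's.
- spool_red: spool of red thread, 36 mm diameter, 44 mm high, 50 g, standing loose in the well of the caddy at +x. Origin: centre of its underside, z up.
- spool_blue: spool of blue thread, the same size, in the well at -x. Origin: centre of its underside, z up.
- spool_yellow: bystander: spool of yellow thread, 36 mm diameter, 44 mm high. Origin: centre of its underside.
- tape: bystander: roll of brown tape (the one nearest the robot), 93 mm, 48 mm high. Origin: centre of its underside.
- glue: bystander: small bottle with magenta glue (the one nearest the robot), 33 mm diameter, 102 mm high. Origin: centre of its underside.
- dish: bystander: round dish of beads, 105 mm, 21 mm high. Origin: centre of its underside.
- nippers: bystander: orange-handled pliers lying flat, 57 x 136 x 13 mm. Origin: centre of its underside.
Not all that is in view belongs to the job. What is meant by the handle is not turquoise or yellow, and is the smaller of those in its own colour.

How it is judged:
On the way, in this order (a step that is already met when the one before it is completed fails the run):
1. the pin is through fork and lug with its head against the fork, the caddy on its stand (distance between pin_mid and fork_eye below 0.005 m and angle between the x axis of pin and the x axis of caddy, either way round below 0.2 rad and z of caddy in the frame of stand below 0.02 m), for 0.2 s.
2. the pinned caddy is clear of its stand, hanging from the handle (distance between pin_mid and fork_eye below 0.005 m and angle between the x axis of pin and the x axis of caddy, either way round below 0.2 rad and z of caddy in the frame of stand above 0.04 m and angle between caddy's own z axis and vertical below 0.15 rad), for 0.2 s.
At the end, for the whole second after the job is handed in: Gripper holds only the handle. Caddy underside 70-140 mm above the stand's top, within 60 mm of straight above it, tilt < 0.10 rad, < 20 mm/s and 0.15 rad/s, carried by nothing else. Pin seated (pin_mid within 5 mm of fork_eye, axes within 0.2 rad); spools upright (0.25 rad) in their wells (distance between pin_mid and fork_eye below 0.005 m and angle between the x axis of pin and the x axis of caddy, either way round below 0.2 rad and angle between each of spool_red, spool_blue's own z axis and vertical below 0.25 rad and distance between each of spool_red, spool_blue and fork_eye below 0.115 m and z of caddy in the frame of stand between 0.082 and 0.152 m and horizontal distance between caddy and stand below 0.06 m and angle between caddy's own z axis and vertical below 0.1 rad and linear speed of caddy below 0.02 m/s and angular speed of caddy below 0.15 rad/s and contact force between the fingers and handle above 2 N and contact force between each of the arm, the fingers and caddy below 0.3 N and contact force between the fingers and pin below 0.3 N and contact force between stand and caddy below 0.1 N); the arm keeps its last pose, push and grip.
It fails at once if another thing on the table (yellow spool, tape, glue, dish, pliers) is moved more than 30 mm (distance of any of spool_yellow, tape, glue, dish, nippers from where it was at the start of the episode above 0.03 m).
It also fails if it takes over 64 s, if anything falls off the work surface, if the arm or the gripper's body presses on something with over 40 N, if the wrist force passes 120 N, or if a joint passes its speed limit or range.

## Working session

There is one attempt and no reset: what is moved stays moved. The work goes in short steps, each a Python script; the robot and the scene stay as the last script left them, time stands still between calls to the robot, and variables do not carry over. Pictures are saved under pics/ and viewed, at most 13 in all, crops included, and the job is handed in when it is done.

```bash
mkdir -p pics; ls; python3 - <<'E'
from rig import *
import cv2,numpy as np,pickle
s=state();print(s['time_s'],s['tool_pos'],s['orientation'],s['width'])
ims={}
for n in ['scene','top']:
    p=get_image(n);ims[n]=p
    cv2.imwrite(f'pics/{n}0.png',cv2.cvtColor(p['color'],cv2.COLOR_RGB2BGR))
    print(n,p['fx'],p['cx'],p['cy'],p['k1'],np.round(p['world_to_cam'],3).tolist())
    for k in ['handle','handle_bar','pin','cradle','caddy','stand','spool_red','spool_blue','spool_yellow','tape','glue','dish','nippers']:
        print(k,[(np.round(d['bbox']).astype(int).tolist(),round(d['conf'],2)) for d in search_frame(p,k)][:4])
pickle.dump(ims,open('ims0.pkl','wb'))
c=[cv2.imread(f'pics/{n}0.png') for n in ['scene','top']]
E
```

```text
pics
0.0 [0.21817579 0.58525784 0.22174572] [-5.57398110e-01 -3.09157407e+00  2.24402372e-03] 0.08724252539464458
scene 428.98799193674483 259.88949864002524 191.75461542459263 -0.1589430023218258 [[0.608, -0.793, 0.02, -0.324], [-0.546, -0.437, -0.714, 0.43], [0.576, 0.424, -0.699, 1.069], [0.0, 0.0, 0.0, 1.0]]
handle [([296, 215, 306, 253], 0.86), ([256, 252, 279, 270], 0.64), ([259, 172, 280, 203], 0.62)]
handle_bar [([259, 166, 280, 198], 0.78), ([259, 254, 281, 269], 0.77), ([235, 186, 251, 201], 0.65), ([294, 216, 305, 251], 0.65)]
pin [([323, 283, 345, 294], 0.62)]
cradle [([255, 216, 264, 232], 0.74), ([234, 151, 258, 178], 0.68), ([313, 275, 336, 302], 0.61), ([226, 191, 235, 209], 0.34)]
caddy [([218, 197, 272, 242], 0.57)]
stand [([212, 206, 272, 246], 0.63)]
spool_red [([225, 192, 235, 208], 0.43)]
spool_blue [([252, 215, 261, 232], 0.48)]
spool_yellow [([329, 225, 344, 241], 0.66), ([215, 193, 270, 238], 0.21)]
tape [([234, 149, 257, 180], 0.56)]
glue [([301, 183, 315, 207], 0.76), ([322, 279, 344, 291], 0.37)]
dish [([357, 237, 391, 270], 0.77)]
nippers [([141, 187, 167
[... 226 characters left out ...]
0.0, 0.0, 1.0]]
handle [([281, 238, 303, 251], 0.66), ([289, 195, 315, 217], 0.55), ([220, 164, 250, 175], 0.52)]
handle_bar [([288, 197, 313, 220], 0.61), ([223, 161, 251, 181], 0.57), ([232, 204, 240, 224], 0.41)]
pin [([178, 135, 206, 167], 0.63), ([348, 226, 366, 234], 0.49)]
cradle [([331, 224, 352, 242], 0.53)]
caddy [([204, 198, 268, 227], 0.97)]
stand [([204, 197, 272, 232], 0.91)]
spool_red [([208, 206, 223, 216], 0.58)]
spool_blue []
spool_yellow []
tape [([177, 136, 207, 168], 0.52), ([205, 200, 268, 229], 0.48)]
glue [([268, 148, 280, 160], 0.46), ([179, 137, 205, 168], 0.39), ([317, 166, 326, 180], 0.32)]
dish [([341, 156, 374, 188], 0.69)]
nippers [([120, 232, 157, 255], 0.56)]
```

View pics/scene0.png

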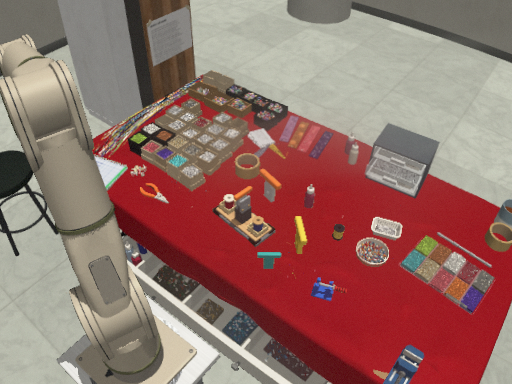

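View pics/top0.png

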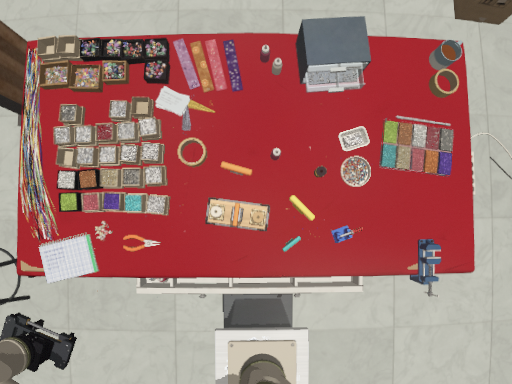

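Both scene views agree on what could be taken for the handle, in top-view pixels:
- Small orange bar on the caddy post, (236,214).
- Larger orange handle, (236,168).
- Yellow, (302,208).
- Turquoise, (291,243).

I choose the small orange bar standing in the caddy. The cradle with the pin is at (343,233). Next I'll take close wrist views to check this and to measure.

```bash
cat > h.py <<'E'
from rig import *
import cv2,numpy as np,pickle
from scipy.spatial.transform import Rotation as R
def K(p): return np.array([[p['fx'],0,p['cx']],[0,p['fy'],p['cy']],[0,0,1.]]),np.array([p['k1'],0,0,0.])
def w2c(p,s=None):
    if 'world_to_cam' in p: return np.array(p['world_to_cam'])
    T=np.eye(4);T[:3,:3]=R.from_rotvec(s['orientation']).as_matrix();T[:3,3]=s['tool_pos']
    return np.linalg.inv(T@np.array(p['T_tool_cam']))
def proj(P,p,W):
    k,d=K(p);return cv2.projectPoints(np.atleast_2d(P).astype(float),cv2.Rodrigues(W[:3,:3])[0],W[:3,3],k,d)[0][:,0]
def onplane(uv,z,p,W):
    k,d=K(p);x=cv2.undistortPoints(np.array(uv,float).reshape(-1,1,2),k,d)[:,0]
    r=np.c_[x,np.ones(len(x))]@W[:3,:3];o=-W[:3,:3].T@W[:3,3]
    return o+r*((z-o[2])/r[:,2])[:,None]
def down(yaw): # tool z down, tool y along world direction yaw
    y=np.array([np.cos(yaw),np.sin(yaw),0]);z=np.array([0,0,-1.]);return R.from_matrix(np.c_[np.cross(y,z),y,z]).as_rotvec()
def shot(name):
    s=state();p=get_image('wrist');pickle.dump((s,p),open(name+'.pkl','wb'));cv2.imwrite(f'pics/{name}.png',cv2.cvtColor(p['color'],cv2.COLOR_RGB2BGR));return s,p
E
python3 - <<'E'
from h import *
p=pickle.load(open('ims0.pkl','rb'))['top'];W=w2c(p)
for n,uv,z in [('bar',(236,214),.134),('cradle',(343,233),.04)]:print(n,onplane([uv],z,p,W))
s=state();M=R.from_rotvec(s['orientation']).as_matrix();print(np.round(M,3))
w=get_image('wrist');print(np.round(w['T_tool_cam'],3),w['fx'],w['k1'])
c=onplane([(236,214)],.134,p,W)[0];d=onplane([(343,233)],.04,p,W)[0]
for P,h in [(c,.34),(d,.26)]:
  for yaw in np.arange(-3.2,3.2,.4):
    q=solve_ik([P[0],P[1],h],down(yaw));print(round(yaw,1),None if q is None else np.round(q,2).tolist())
E
```

```text
bar [[0.54189232 0.07896168 0.134     ]]
cradle [[ 0.47655614 -0.26872922  0.04      ]]
[[-0.937  0.349 -0.   ]
 [ 0.349  0.937  0.   ]
 [ 0.     0.    -1.   ]]
[[ 0.    -0.962 -0.274  0.074]
 [ 1.     0.    -0.     0.001]
 [ 0.    -0.274  0.962 -0.162]
 [ 0.     0.     0.     1.   ]] 278.32871505472565 -0.06765866959832843
-3.2 [0.82, 0.41, -1.38, 1.42, 0.4, 1.63, 2.57]
-2.8 None
-2.4 [-1.21, 0.2, 1.16, 1.51, -0.18, 1.55, -2.46]
-2.0 [-1.21, 0.2, 1.16, 1.51, -0.18, 1.55, -2.06]
-1.6 [-0.74, 0.12, 0.57, 1.5, -0.07, 1.54, -1.77]
-1.2 [-0.72, 0.12, 0.56, 1.49, -0.06, 1.54, -1.37]
-0.8 [-0.71, 0.12, 0.54, 1.49, -0.06, 1.54, -0.97]
-0.4 [-0.74, 0.12, 0.57, 1.5, -0.07, 1.54, -0.57]
-0.0 [-0.71, 0.12, 0.54, 1.49, -0.06, 1.54, -0.17]
0.4 [-0.68, 0.12, 0.5, 1.49, -0.06, 1.54, 0.22]
0.8 [-0.65, 0.12, 0.47, 1.49, -0.05, 1.54, 0.62]
1.2 [-0.61, 0.12, 0.43, 1.49, -0.05, 1.54, 1.02]
1.6 [-0.63, 0.12, 0.45, 1.49, -0.05, 1.54, 1.42]
2.0 [-0.62, 0.12, 0.43, 1.49, -0.05, 1.54, 1.82]
2.4 [-0.6, 0.12, 0.42, 1.49, -0.05, 1.54, 2.21]
2.8 [0.76, 0.33, -1.24, 1.42, 0.32, 1.61, 2.34]
-3.2 [-0.56, 0.24, 1.17, 1.66, -0.23, 1.39, -2.56]
-2.8 [-0.56, 0.24, 1.17, 1.66, -0.23, 1.39, -2.16]
-2.4 [-0.56, 0.24, 1.17, 1.66, -0.23, 1.39, -1.76]
-2.0 [-0.56, 0.24, 1.17, 1.66, -0.23, 1.39, -1.36]
-1.6 [-0.4, 0.18, 0.94, 1.65, -0.15, 1.38, -1.03]
-1.2 [-0.4, 0.18, 0.94, 1.65, -0.15, 1.38, -0.63]
-0.8 [-0.4, 0.18, 0.94, 1.65, -0.15, 1.38, -0.23]
-0.4 [-0.61, 0.28, 1.25, 1.66, -0.27, 1.4, 0.28]
-0.0 [-0.4, 0.18, 0.94, 1.65, -0.15, 1.38, 0.57]
0.4 [-0.22, 0.15, 0.74, 1.65, -0.11, 1.38, 0.93]
0.8 [-0.36, 0.17, 0.9, 1.65, -0.14, 1.38, 1.36]
1.2 [-0.54, 0.23, 1.15, 1.66, -0.22, 1.39, 1.83]
1.6 [0.84, 0.17, -0.47, 1.59, 0.08, 1.39, 1.97]
2.0 [1.17, 0.24, -0.86, 1.58, 0.18, 1.41, 2.29]
2.4 [1.43, 0.37, -1.24, 1.57, 0.35, 1.46, 2.57]
2.8 None
```

```bash
python3 - <<'E'
from h import *
c=np.array([.542,.079]);d=np.array([.477,-.269])
move_to([c[0],c[1]-.03,.27],down(0.));dwell(.3);shot('c1')
move_to([c[0],c[1]-.03,.27],down(1.2));dwell(.3);shot('c2')
move_to([d[0],d[1]-.03,.2],down(0.));dwell(.3);shot('d1')
move_to([d[0],d[1]-.03,.2],down(1.0));dwell(.3);shot('d2')
print(state()['time_s'])
a=[cv2.imread(f'pics/{n}.png') for n in ['c1','c2','d1','d2']]
cv2.imwrite('pics/quad.png',cv2.resize(np.vstack([np.hstack(a[:2]),np.hstack(a[2:])]),(800,600),interpolation=cv2.INTER_AREA))
E
```

```text
8.45
```

View pics/quad.png

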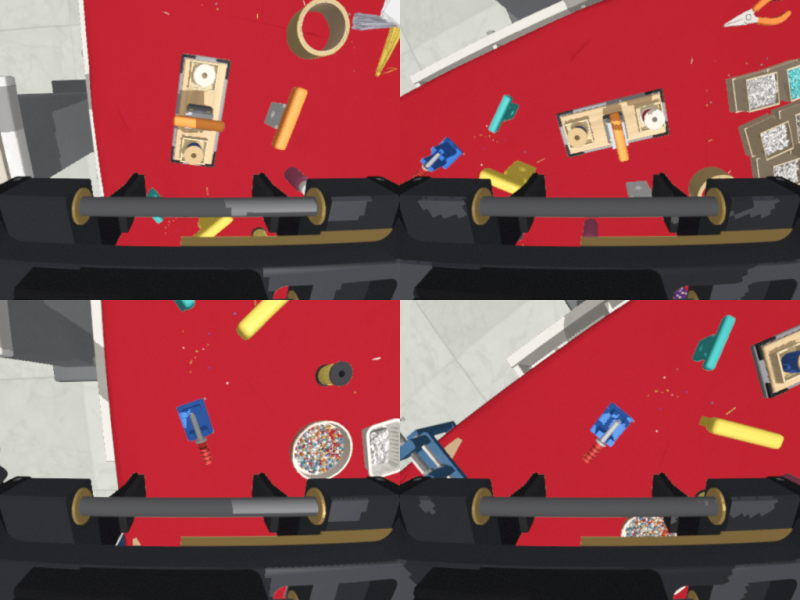

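```bash
python3 - <<'E'
import cv2,numpy as np
def crop(n,x,y,w,h,s): return cv2.resize(cv2.imread(f'pics/{n}.png')[y:y+h,x:x+w],None,fx=s,fy=s,interpolation=cv2.INTER_CUBIC)
a=np.hstack([crop('c1',210,65,100,150,4),crop('d1',215,120,100,150,4)])
cv2.imwrite('pics/z1.png',a)
b=np.hstack([crop('c2',195,100,170,115,4),np.zeros((460,120,3),np.uint8)])
cv2.imwrite('pics/z2.png',np.hstack([crop('c2',195,100,100,110,4),crop('c2',250,100,100,110,4)]))
E
```

```text
(no output)
```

View pics/z1.png

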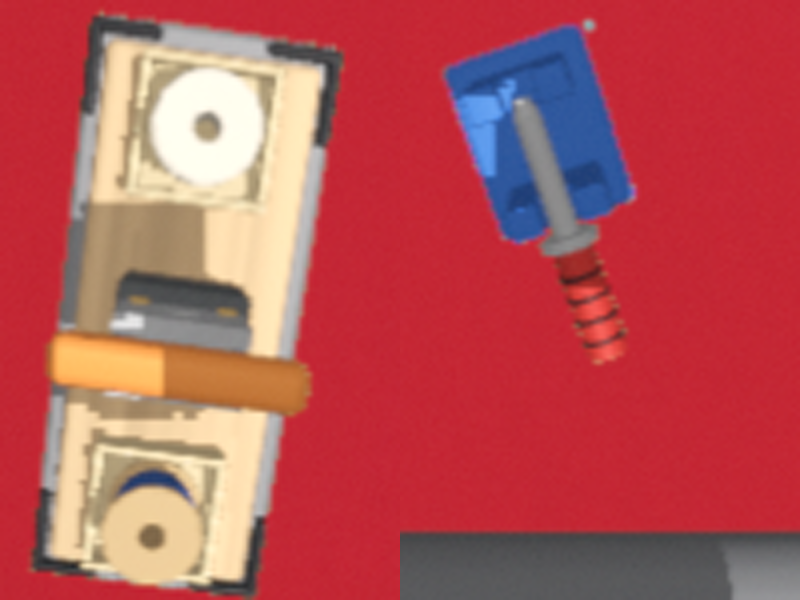

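The close crop confirms it: a small orange bar in the caddy fork, with a white-topped spool at the upper end and the blue spool at the lower end. The pin lies in the blue cradle, with its head near crop pixel (570,240) and its tip near (520,100).

View pics/z2.png

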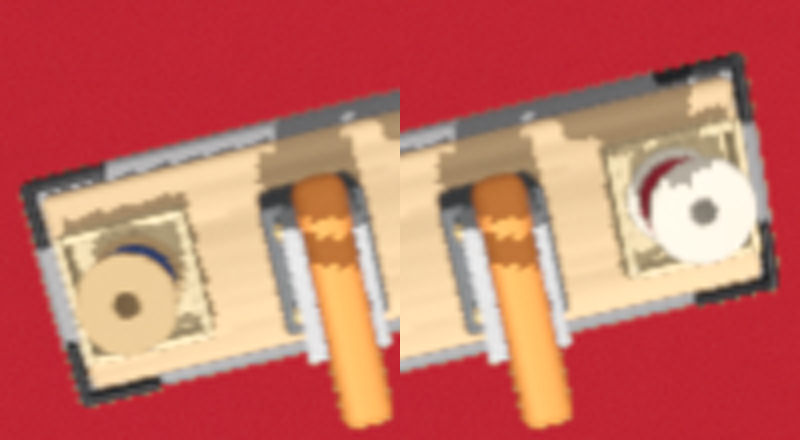

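```bash
cat > fit.py <<'E'
from h import *
from scipy.optimize import least_squares
V={n:pickle.load(open(n+'.pkl','rb')) for n in ['c1','c2','d1','d2']}
Ws={n:w2c(p,s) for n,(s,p) in V.items()}
off={'c1':(0,210,65),'cl':(0,195,100),'cr':(400,250,100),'d1':(400,215,120)}
def px(k,X,Y): o=off[k];return ((X-o[0]+.5)/4-.5+o[1],(Y+.5)/4-.5+o[2])
# stand: (view, pixel, local point)
S=[('c1',px('c1',97,15),(.105,.045,.018)),('c1',px('c1',342,50),(.105,-.045,.018)),('c1',px('c1',33,570),(-.105,.045,.018)),('c1',px('c1',250,595),(-.105,-.045,.018)),
('c2',px('cl',22,185),(-.105,.045,.018)),('c2',px('cl',90,403),(-.105,-.045,.018)),('c2',px('cr',742,52),(.105,.045,.018)),('c2',px('cr',775,290),(.105,-.045,.018))]
H=[('c1',px('c1',180,374),(0,0,.134)),('c2',px('cl',343,300),(0,0,.134)),('c2',px('cl',349,354),(0,-.02,.116))]
def res(t,L):
    c,s=np.cos(t[2]),np.sin(t[2]);r=[]
    for v,uv,l in L:
        P=[t[0]+c*l[0]-s*l[1],t[1]+s*l[0]+c*l[1],l[2]];r.append(proj(P,V[v][1],Ws[v])[0]-uv)
    return np.array(r)
if __name__=='__main__':
    f=least_squares(lambda t:res(t,S).ravel(),[.54,.08,1.44],loss='soft_l1');print('stand',f.x);print(np.round(res(f.x,S),1).tolist());print('handle res',np.round(res(f.x,H),1).tolist())
    Pn=onplane([px('d1',570,242),px('d1',520,98),px('d1',607,360)],.04,V['d1'][1],Ws['d1']);print(Pn)
    for i,j in [(0,1),(2,0)]:
        d=Pn[j]-Pn[i];print(np.linalg.norm(d),np.arctan2(d[1],d[0]))
    a=[cv2.resize(cv2.imread(f'pics/{n}.png')[y:y+h,x:x+w],None,fx=5,fy=5,interpolation=cv2.INTER_CUBIC) for n,x,y,w,h in [('d1',220,120,80,110),('d2',225,120,80,110)]]
    cv2.imwrite('pics/z3.png',np.hstack(a))
E
python3 fit.py
```

```text
stand [0.54285733 0.0797169  1.43014653]
[[-1.2, -1.7], [1.4, -0.7], [-1.5, 1.5], [0.7, 2.9], [-3.0, -0.2], [-3.9, 1.7], [2.0, -0.1], [2.8, -0.0]]
handle res [[-0.5, -0.2], [-0.7, 0.6], [-0.0, 0.1]]
[[ 0.48194656 -0.29808004  0.04      ]
 [ 0.46739646 -0.25564941  0.04      ]
 [ 0.49345026 -0.33512429  0.04      ]]
0.04485603132099149 1.9011453263194982
0.038789325750868825 1.8718939722037298
```

View pics/z3.png

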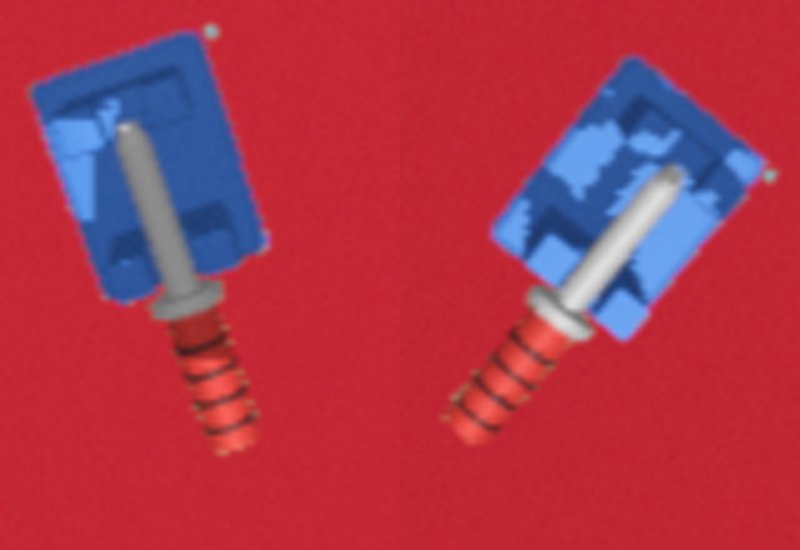

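```bash
cat > fitp.py <<'E'
from fit import *
q=lambda n,X,Y:(({'d1':220,'d2':225}[n])+(X+.5)/5-.5,120+(Y+.5)/5-.5)
Pp=[('d1',q('d1',127,124),(.042,0,.04)),('d1',q('d1',187,300),(-.002,0,.04)),('d1',q('d1',239,450),(-.04,0,.04)),
('d2',q('d2',274,170),(.042,0,.04)),('d2',q('d2',159,313),(-.002,0,.04)),('d2',q('d2',68,431),(-.04,0,.04))]
f=least_squares(lambda t:res(t,Pp).ravel(),[.48,-.3,1.9]);print('pin',f.x);print(np.round(res(f.x,Pp),1).tolist())
x,y,a=f.x;u=np.array([np.cos(a),np.sin(a)])
g=np.array([x,y])-.027*u;print(g,a-np.pi/2)
q0=None
for h in (.16,.026):print(h,np.round(solve_ik([*g,h],down(a-np.pi/2)),2))
E
python3 fitp.py
```

```text
pin [ 0.48133925 -0.29581865  1.90789857]
[[-0.3, 0.2], [0.2, 0.2], [-0.1, -1.2], [0.5, -0.2], [0.0, 0.3], [-1.0, 0.6]]
[ 0.49026961 -0.32129901] 0.3371022451937735
0.16 [-0.15  0.36  0.81  1.69 -0.28  1.21  1.06]
0.026 [-0.08  0.53  0.73  1.8  -0.42  0.97  1.16]
```

```bash
python3 - <<'E'
from h import *
a=1.9079;g=[.49027,-.3213];y=a-np.pi/2
move_gripper(.05)
move_to([*g,.13],down(y))
print(servo_line([*g,.026],velocity=.1,force_limit=15))
print(move_gripper(.0,40));s=state();print(s['width'],s['gripper_force'],s['tool_pos'],s['force'])
z0=s['tool_pos'][2]
servo_line([*g,.026+.03],velocity=.06)
servo_line([*g,.2],velocity=.2)
c=np.array([.54286,.07972]);th=1.43015;u=np.array([np.cos(th),np.sin(th)])
p=c-(.0388+.055)*u
move_to([*p,.15],down(th-np.pi/2))
servo_line([*p,.08],velocity=.1,force_limit=10);dwell(.3)
s,im=shot('e1');print(s['time_s'],s['tool_pos'],p,s['width'],s['force'],z0)
W=w2c(im,s)
eye=[*c,.094];tip=[*(c-(.055-.0302)*u),.094];hd=[*(c-(.055+.0118)*u),.094]
print(proj([eye,tip,hd],im,W))
cv2.imwrite('pics/z4.png',cv2.resize(cv2.imread('pics/e1.png')[0:260,156:356],None,fx=3,fy=3,interpolation=cv2.INTER_CUBIC)[:600])
E
```

```text
False
False
0.011880809597055503 39.932246804237366 [ 0.49028094 -0.32130184  0.02599735] [ 0.25606188  0.03605984 -0.30086168]
15.725 [ 0.52992968 -0.013046    0.08035659] [ 0.52971083 -0.01315378] 0.01178199876557355 [-0.15226276 -0.04835214  0.12070086] 0.0259973546194928
[[252.44393307  77.88601517]
 [252.49091451 128.03778252]
 [252.57569829 204.52780845]]
```

View pics/z4.png

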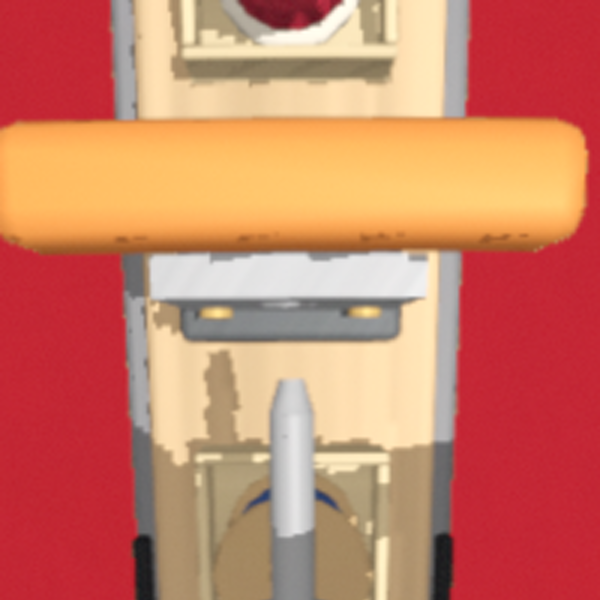

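The picture shows the pin tip at crop (291,380), the cheek's centre at (289,275) and the base bolts centred on 290. The pin is laterally aligned to about 0.3 mm and parallel to the hole axis, so I'll insert.

```bash
python3 - <<'E'
from h import *
c=np.array([.54286,.07972]);th=1.43015;u=np.array([np.cos(th),np.sin(th)])
for b,f in [(.004,12),(-.002,8)]:
    r=servo_line([*(c-(.0388+b)*u),.0798],velocity=.04,force_limit=f);s=state()
    d=s['tool_pos'][:2]-c
    print(r,s['tool_pos'],'back',-d@u-.0388,'lat',d@[-u[1],u[0]],s['force'],s['width'],s['time_s'])
    if r and b>0:break
s,im=shot('f1')
cv2.imwrite('pics/z5.png',cv2.resize(cv2.imread('pics/f1.png')[0:260,156:356],None,fx=3,fy=3,interpolation=cv2.INTER_CUBIC)[:600])
E
```

```text
False [0.53681835 0.03701165 0.07981819] back 0.0043335646556512675 lat -4.993533719268496e-06 [-0.71631737  0.00980144 -0.67355777] 0.011651130781500171 17.2
False [0.53768575 0.04285623 0.07980919] back -0.001574892707878875 lat -4.451978752403056e-05 [-0.93430837 -3.40874965  1.10789154] 0.011893013770717291 17.5
```

View pics/z5.png

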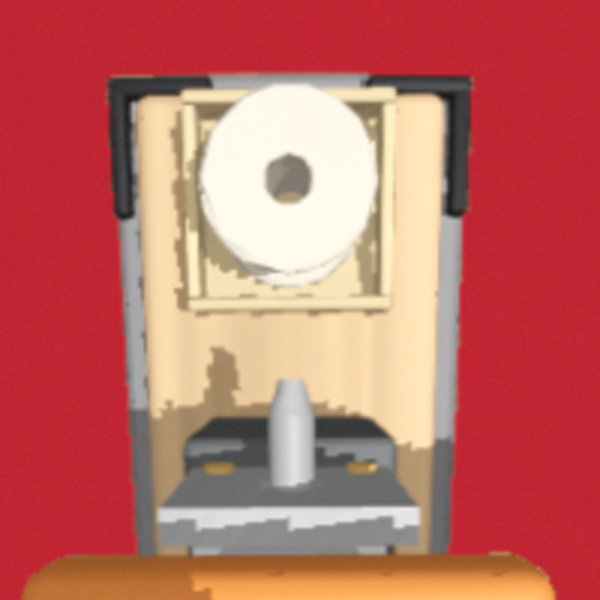

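The pin is through fork and lug, with its tip protruding at crop (291,380). I'll press gently until the head contacts.

```bash
python3 - <<'E'
from h import *
c=np.array([.54286,.07972]);th=1.43015;u=np.array([np.cos(th),np.sin(th)])
r=servo_line([*(c-(.0388-.006)*u),.0798],velocity=.02,force_limit=7);s=state()
d=s['tool_pos'][:2]-c;print(r,'back',-d@u-.0388,s['force'],s['width'],s['time_s'])
s,im=shot('f2')
dwell(.3)
move_gripper(.035);dwell(.3);s,im=shot('f3');print(s['force'],s['time_s'])
a=[cv2.imread(f'pics/{n}.png')[100:192,196:310] for n in ('f1','f2','f3')]
cv2.imwrite('pics/z6.png',cv2.resize(np.hstack(a),(798,215),interpolation=cv2.INTER_CUBIC))
E
```

```text
True back -0.0014494087915506992 [ 0.22201061 -1.19823316 -0.50774012] 0.011811211476760307 17.7583
[ 0.22977804 -0.90435671 -0.0722302 ] 19.1333
```

View pics/z6.png

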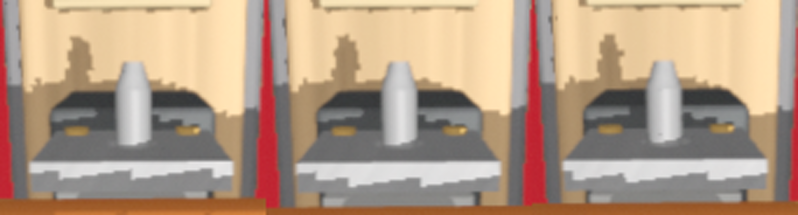

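```bash
python3 - <<'E'
from h import *
c=np.array([.54286,.07972]);th=1.43015;u=np.array([np.cos(th),np.sin(th)])
s,p=pickle.load(open('f1.pkl','rb'));W=w2c(p,s);g=cv2.cvtColor(p['color'],cv2.COLOR_RGB2GRAY)
print(g[155:192,235].tolist());print(g[155:192,270].tolist());print(g[118:135,253].tolist())
for v in (168,169,170,171,172):print(v,(onplane([(253,v)],.116,p,W)[0][:2]-c)@u)
for v in (181,182,183):print('inner',v,(onplane([(253,v)],.116,p,W)[0][:2]-c)@u)
for v in (126,127,128):print('tip',v,(onplane([(253,v)],.094,p,W)[0][:2]-c)@u)
E
```

```text
[87, 106, 108, 106, 109, 108, 108, 110, 111, 112, 111, 110, 111, 122, 178, 219, 223, 223, 223, 219, 160, 145, 143, 144, 142, 142, 139, 135, 134, 131, 106, 101, 104, 105, 107, 121, 137]
[93, 105, 106, 107, 107, 107, 108, 108, 106, 106, 106, 108, 107, 126, 199, 223, 225, 225, 220, 156, 139, 138, 137, 138, 137, 137, 137, 133, 133, 125, 103, 102, 105, 106, 111, 126, 138]
[216, 216, 215, 216, 216, 216, 215, 216, 212, 210, 209, 209, 208, 210, 211, 211, 210]
168 0.01471862508684403
169 0.014252163680957664
170 0.013784827108791017
171 0.013316610426793295
172 0.012847508665287683
inner 181 0.008584930925737026
inner 182 0.00810669907771714
inner 183 0.007627525674298627
tip 126 0.032720636715186414
tip 127 0.03221107016632573
tip 128 0.03170069604581248
```

```bash
python3 - <<'E'
from h import *
c=np.array([.54286,.07972]);th=1.43015;u=np.array([np.cos(th),np.sin(th)])
def rep(t):
    s=state();d=s['tool_pos'][:2]-c;print(t,'back',round(-d@u-.0388,5),np.round(s['force'],2),round(s['width'],4),round(s['time_s'],2))
move_gripper(0,40);dwell(.2);rep('grip')
for k in range(3):
    r=servo_line([*(c-(.0388-.008)*u),.0798],velocity=.015,force_limit=14);rep(r)
    if r and abs(state()['force'][1])>7: break
s,im=shot('g1')
move_gripper(.035);dwell(.2);rep('open')
s,im=shot('g2');W=w2c(im,s)
a=[cv2.imread(f'pics/{n}.png')[60:192,196:310] for n in ('f3','g1','g2')]
cv2.imwrite('pics/z7.png',cv2.resize(np.hstack(a),(798,308),interpolation=cv2.INTER_CUBIC))
for v in (124,126,128):print('tip',v,(onplane([(253,v)],.094,im,W)[0][:2]-c)@u)
for v in (168,170,172):print('face',v,(onplane([(253,v)],.116,im,W)[0][:2]-c)@u)
E
```

```text
grip back -0.00093 [ 0.61  0.01 -0.46] 0.0121 19.93
True back -0.00121 [ 0.51 -2.04  2.57] 0.0116 20.28
True back -0.00119 [-1.42 -1.3   1.26] 0.0122 20.62
True back -0.00107 [-0.65 -1.56  3.48] 0.0117 20.97
open back -0.00097 [ 1.21 -0.16  0.69] 0.035 21.94
tip 124 0.033462674591400045
tip 126 0.032459206525506275
tip 128 0.031452333533504094
face 168 0.015074457348081839
face 170 0.014150283588298672
face 172 0.013222390722144498
```

View pics/z7.png

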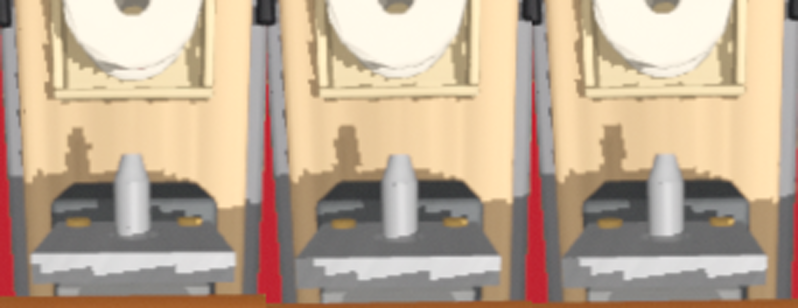

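Each push stops at once on hard contact, so the head is seated. The head-to-tip geometry agrees, with about 18 mm of shank protruding. Next I'll grasp the crossbar.

```bash
python3 - <<'E'
from h import *
c=np.array([.54286,.07972]);th=1.43015;u=np.array([np.cos(th),np.sin(th)]);b=c+.001*u
def rep(t):
    s=state();print(t,np.round(s['tool_pos'],4),np.round(s['force'],2),round(s['width'],4),round(s['gripper_force'],1),round(s['time_s'],2))
p=state()['tool_pos']
servo_line([p[0],p[1],.20],velocity=.12)
move_to([*b,.20],down(th))
move_gripper(.045)
print(servo_line([*b,.122],velocity=.08,force_limit=8));rep('down')
move_gripper(0,45);rep('grip')
servo_line([*b,.137],velocity=.03);rep('up15')
servo_line([*b,.225],velocity=.05);dwell(.8);rep('up')
s,im=shot('h1')
p=get_image('scene');cv2.imwrite('pics/scene1.png',cv2.cvtColor(p['color'],cv2.COLOR_RGB2BGR))
a=cv2.resize(cv2.imread('pics/scene1.png')[120:270,190:320],None,fx=4,fy=4,interpolation=cv2.INTER_CUBIC)[:600,:400]
w=cv2.resize(cv2.imread('pics/h1.png'),(400,300));w=np.vstack([w,np.zeros((300,400,3),np.uint8)])
a=cv2.resize(cv2.imread('pics/scene1.png')[120:270,195:295],(400,600),interpolation=cv2.INTER_CUBIC)
cv2.imwrite('pics/z8.png',np.hstack([a,w]))
E
```

```text
False
down [0.5434 0.0807 0.1225] [-0.71  0.03  1.03] 0.0452 0.0 26.14
grip [0.543  0.0807 0.1221] [0.11 0.43 0.08] 0.0137 45.0 26.79
up15 [0.5428 0.0807 0.1368] [ 0.11  0.81 -6.92] 0.0135 45.0 27.44
up [0.543  0.0807 0.225 ] [ 0.27 -0.25 -7.2 ] 0.0138 45.0 30.15
```

View pics/z8.png

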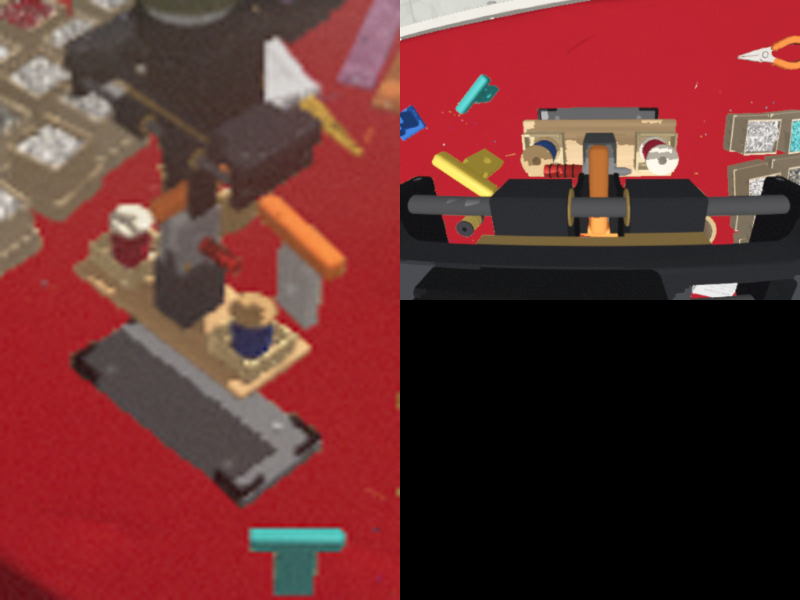

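The view shows the caddy hanging about 10 cm above the stand and parallel to it. Both spools are upright, at (130,235) and (252,325), and the red pin is seated at (222,255). The load is steady at 7.2 N, so I'll hand it in.

```bash
python3 -c "
from rig import *
dwell(.5);print(state()['force'],max(abs(v) for v in state()['joint_velocities']));print(sign_off())"
```

```text
[-0.31478484  1.18149082 -6.8522287 ] 0.0021471308157962735
the job is handed in; nothing more can be done
None
```

I pinned the caddy, lifted it about 10 cm by the orange crossbar, and handed the job in while still holding it there; sign-off gave no verdict, but the last picture and force reading showed it steady and apparently level with both spools upright.

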